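# Weigh the orange-capped bottle on the beam balance

### The arm

A 6-joint arm with a two-finger parallel gripper is mounted at the origin on a cart in front of the work surface, level with it; the furniture and walls round the work are solid. World frame = base frame: x ahead of the robot, y to its left, z up, the work surface at z = 0. Lengths are in m, angles in degrees, forces in N, time in s.
With the tool pointing down it reaches from about 0.4 to 0.825 m from the base axis. Payload 7 kg.
Tool frame: the origin (TCP) lies between the finger pads; the fingertips stand 11 mm ahead of it and the grasp point (between the pads) lies 8 mm behind it; z points along the fingers, y is the direction in which the jaws open and shut (so a half turn about z gives the same grasp; the last joint's range is limited). The gripper opens to 88 mm and grips with 3 to 60 N. Pads are 19 mm wide; open, the fingers measure 130 mm over their backs; the gripper's body (78 mm by 193 mm) begins 47 mm behind the grasp point.
Start: joints at [93.57, 20.546, 0.682, 0, -70.136, -16.507], TCP at [0.151, 0.658, 0.238] pointing down, gripper open.
Joint ranges: [-176.03, 176.03], [-82.01, 121.73], [-58.28, 71.71], [-173.87, 95.51], [-174.79, -0.11], [-173.66, 173.66]. Speed limits (degrees/s): [136.94, 136.94, 172.46, 180, 180, 180].

### API

Orientations are given as [roll, pitch, yaw] about the fixed x, y, z axes, in that order (R = Rz(yaw) Ry(pitch) Rx(roll)).
In Python, from plant import r gives the robot as it stands.
- The arm moves only by the shell command python3 -m inch 'ROWS' [OPENING] [FORCE]. ROWS is JSON, a list of rows, each an object of numbers: "x", "y", "z": the shift along the tool's x, y, z as a fraction of full scale; "yaw": the turn about the tool's z as a fraction of full scale. In form: [{"x": .., "y": .., "z": .., "yaw": ..}, ...]. A call has 1 to 5 rows; each row shifts and turns the pose as measured when the row begins, along the tool's axes as they then stand; what a row does not reach is not made up. Full scale, the value 1, is 0.025 m for a shift and 4 degrees for a turn. A row lasts 1/12 s, in which the tool goes at most 41.7 mm and 7.16 degrees, less where a joint would pass 70% of its speed; a pose out of reach is approached as far as the arm can. A call with a number of a shift or a turn outside -1 to 1 is refused whole. A call with a gripper value outside its range is refused whole. OPENING is the opening, from -1 (shut) to 1 (fully open), set as the call begins (- or left out, the last holds). The fingers move at their own pace and stop on an object; FORCE is the grip in N (left out, the last holds). Time passes only in rows, so rows that do not move let the fingers close. It gives the time, the measured TCP pose, the force and the opening at its end, in the units of the state.
- r.get_state(): the state, without advancing time (a new reading comes with each control period).
- r.capture(name): name is "side" or "top" or "wrist"; returns (picture, depth): 400x640x3 uint8, red, green, blue; 400x640 float32, m along the optical axis (not along the pixel's ray), 0 where there is no reading.
- r.camera_info(name): a dict with "mtx" (3x3 intrinsics, pixels), "k1" (the pictures are not rectified: a ray, as slopes to the right and down, at radius r is drawn at 1 + k1 r^2 times it, then the intrinsics apply), "pose" (4x4, takes a point from camera to world coordinates). Camera axes: x right, y down, z forward; pixel columns grow to the right and rows downward; lengths in m; the calibration is good to about 2 mm. A picture is of the moment at which its call begins: read the wrist's pose just before it. camera_info takes no time and is no camera call; for the wrist camera it gives the pose at the moment of the call.
- r.close_job(): hands the job in, once; it reports no verdict.
The state is a dict: "time_s": time; "joints": joint angles; "qd": joint speeds; "joint_torque": joint torques, N m; "tcp_pos": TCP position; "eef_rot": TCP orientation; "contact_force": force on the tool from outside, world axes, zero at the start; "moment": the same for the moment, N m; "gripper_width": finger opening in m.
Only numpy, scipy, OpenCV 4.12 (cv2) and the standard library are available. Lean on these libraries where they do the work, as an engineer would, in place of code of your own. Each camera call takes 0.05 s, during which the arm holds its last target. There are 200 camera calls.

### The job

Stand the orange-capped bottle on the round pan of the beam balance and let go of it so that the pan sinks under its weight. Then slide the brass weight along the beam by its black post until the beam, left to itself, rests level with its red tip in the green band. Leave the other two bottles standing where they are.

Things in the scene. Friction and masses are not known exactly. Their poses are not given: they have to be found in the camera images.
- balance: grey fixed stand of a beam balance, base 115 x 360 mm; origin on the bench under the pivot, which is 110 mm up. Its y axis runs along the beam: pan 130 mm out on +y, brass weight and red tip on -y; x points away from the robot. A white index plate, 26 mm wide, 129 mm high, stands 192 mm out on -y, 16 to 24 mm behind the beam's middle; its green band is 14 mm high, centred at 110 mm
- beam (a joint): tilt of the beam in rad: 0 level, positive with the pan down, stopped at -0.09 and +0.09. It is free and swings to rest in about 1 s. Between its stops the tilt is proportional to the imbalance: sliding the brass weight 10 mm outwards changes it by -0.044; beyond 20 mm from balance it lies on a stop
- poise (a joint): how far the brass weight stands out along the beam in m: 0 at the inner stop (30 mm from the pivot), growing towards the red tip, 0.135 at the outer stop. It stays where it is left and slides with about 1.5 N. Empty, the beam balances with it at 0; the bottle, of unknown mass, needs it somewhere between 0.055 and 0.125
- poise_grip (a point): point in the black square post (24 x 24 mm, faces along and across the beam) on top of the brass weight (34 x 30 x 36 mm, 450 g). The point lies on the post's axis, 45 mm above the beam's middle line; the post reaches 23 mm above it, the brass begins 27 mm below it. Tilts with the beam
- pan_center (a point): centre of the pan's upper face, a round steel pan with a flat floor 94 mm across, rim 3 mm above that floor and 110 mm across. The pan stays horizontal while the beam tilts, and moves up and down by 12 mm; 140 mm above the bench when the beam is level. It balances the same wherever on it the load stands
- orange_bottle_mid (a point): centre of the bottle with the ORANGE cap, half-way up: 56 mm diameter, 105 mm high, this point 52.5 mm above its foot; round cap 39 mm wide on the top 16 mm. To be weighed; 0.2 to 0.41 kg
- blue_bottle_mid (a point): centre of the bottle with the blue cap, 56 mm diameter, 105 mm high, point 52.5 mm above its foot: leave alone
- red_bottle_mid (a point): centre of the bottle with the red cap, 46 mm diameter, 88 mm high, point 44 mm above its foot: leave alone
Things that resemble listed ones, but are neither listed nor needed, are in the scene too. Leave any purple look-alike of the part that bears blue_bottle_mid alone.

How it is judged (in metres and radians):
On the way:
1. the orange-capped bottle stands on the pan, let go, and the pan has sunk (horizontal distance between orange_bottle_mid and pan_center below 0.035 m and z of orange_bottle_mid in the frame of pan_center below 0.057 m and angle between orange_bottle_mid's own z axis and vertical below 0.1 rad and contact force between the fingers and anything else below 0.1 N and value of joint beam above 0.07 rad), for 0.2 s.
At the end, for the whole second after the job is handed in: The orange-capped bottle stands upright on the pan (within 35 mm of its centre), the beam rests level by itself within 0.035 rad (red tip in the green band) and is still, and the other two bottles stand where they were (within 30 mm) (horizontal distance between orange_bottle_mid and pan_center below 0.035 m and z of orange_bottle_mid in the frame of pan_center between 0.045 and 0.057 m and angle between orange_bottle_mid's own z axis and vertical below 0.1 rad and value of joint beam between -0.035 and 0.035 rad and velocity of joint beam between -0.03 and 0.03 rad/s and angle between each of blue_bottle_mid, red_bottle_mid's own z axis and vertical below 0.15 rad); the robot touches nothing.
It fails at once if another bottle is displaced by more than 30 mm (distance of any of blue_bottle_mid, red_bottle_mid from where it was at the start of the episode above 0.03 m).
It fails at once if the orange-capped bottle is tipped over (angle between orange_bottle_mid's own z axis and vertical above 0.8 rad).
It also fails if it takes over 67 s, if anything falls off the work surface, if the arm or the gripper's body presses on something with over 40 N, if the wrist force passes 120 N, or if a joint passes its speed limit or range.

## Working session

There is one attempt and no reset: what is moved stays moved. The work goes in short steps, Python scripts to look and compute and a shell command to move; the robot and the scene stay as the last step left them, time stands still between calls to the robot, and variables do not carry over. Pictures are saved under pics/ and viewed, about 8 in all and at most 12, crops included, and the job is handed in when it is done.

```bash
mkdir -p pics; ls; cat > h.py <<'E'
import numpy as np, cv2
from plant import r
def world(name,uv,z=None,depth=None,info=None):
    c=info or r.camera_info(name);K=np.array(c['mtx']);P=np.array(c['pose'])
    d=np.array([(uv[0]-K[0,2])/K[0,0],(uv[1]-K[1,2])/K[1,1]]);s=d.copy()
    for _ in range(20): s=d/(1+c['k1']*(s@s))
    ray=P[:3,:3]@np.array([s[0],s[1],1]);o=P[:3,3]
    t=depth if depth is not None else (z-o[2])/ray[2]
    return o+t*ray
def proj(name,p,info=None):
    c=info or r.camera_info(name);K=np.array(c['mtx']);P=np.array(c['pose'])
    q=P[:3,:3].T@(np.array(p)-P[:3,3]);s=q[:2]/q[2];s=s*(1+c['k1']*(s@s))
    return K[:2,:2]@s+K[:2,2]
E
python3 - <<'E'
from h import *
for n in ("top","side"):
    p,d=r.capture(n); cv2.imwrite(f"pics/{n}0.png",p[:,:,::-1]); np.save(f"pics/{n}0.npy",d)
    print(n,np.round(r.camera_info(n)['pose'],3).tolist())
s=r.get_state();print(s)
E
```

```text
pics
top [[-0.018, -0.997, 0.074, 0.502], [-1.0, 0.016, -0.021, 0.182], [0.02, -0.074, -0.997, 0.97], [0.0, 0.0, 0.0, 1.0]]
side [[0.98, -0.141, 0.143, 0.399], [-0.201, -0.635, 0.746, -0.685], [-0.015, -0.76, -0.65, 0.836], [0.0, 0.0, 0.0, 1.0]]
{'time_s': 0.1, 'joints': array([ 9.35679531e+01,  2.05881073e+01,  6.39508154e-01, -1.86893373e-02,
       -7.01347201e+01, -1.65061230e+01]), 'qd': array([ 0.0706116 , -0.04811149,  0.16548064,  0.07928819,  0.05596898,
       -0.06281671]), 'joint_torque': array([-1.35780218e-03, -5.84165025e+01,  2.93749130e+01,  7.01555684e+00,
        1.01764721e-02, -4.92874153e-05]), 'tcp_pos': array([0.15106527, 0.65745501, 0.23670828]), 'eef_rot': array([ 1.79915122e+02, -6.82877407e-03, -1.29445284e+01]), 'contact_force': array([ 0.060889  , -0.5701015 , -0.30040556]), 'moment': array([ 0.02958186, -0.01387373,  0.00190251]), 'gripper_width': 0.08745639639035474}
```

View pics/top0.png

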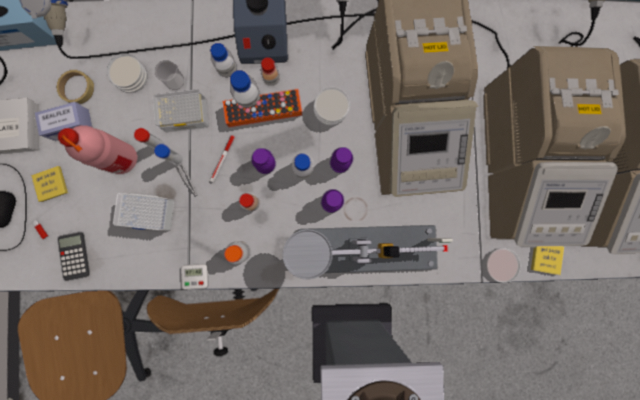

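View pics/side0.png

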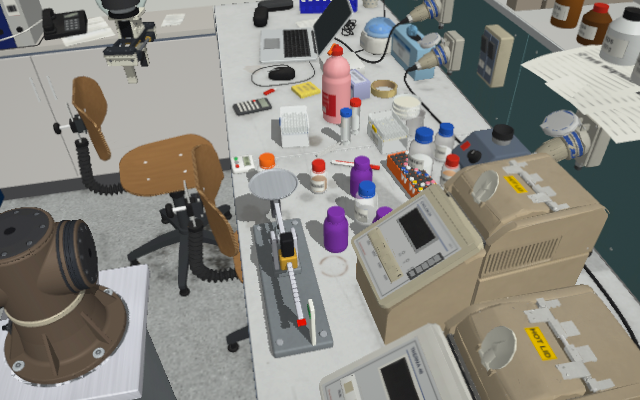

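```bash
python3 - <<'E'
from h import *
p=cv2.imread("pics/top0.png");d=np.load("pics/top0.npy");info=r.camera_info("top")
for n,uv,z in [("orange",(235,253),.105),("red",(247,202),.088),("blue",(302,162),.105),("pan",(308,253),.14),("post",(391,252),.178),("tip",(446,247),.11),("purple",(332,200),.1),("timer",(195,276),.02)]:
    print(n,np.round(world("top",uv,z=z),3), "depth:",np.round(world("top",uv,depth=d[uv[1],uv[0]]),3))
# pan & cap refinement by depth height
H=np.zeros((400,640,3))
for v in range(220,290):
    for u in range(210,460): H[v,u]=world("top",(u,v),depth=d[v,u])
hsv=cv2.cvtColor(p,cv2.COLOR_BGR2HSV)
m=(hsv[...,0]<14)&(hsv[...,1]>190)&(hsv[...,2]>120);m[:, :215]=0;m[:,260:]=0;m[:235]=0;m[275:]=0
v,u=np.nonzero(m);print("cap px",(u.min()+u.max())/2,(v.min()+v.max())/2,len(u),np.round(np.median(H[v,u],0),4),H[v,u].min(0),H[v,u].max(0))
m=np.zeros((400,640),bool);m[225:285,275:345]=True;m&=(H[...,2]>.12)&(H[...,2]<.165)
v,u=np.nonzero(m);X=H[v,u];print("pan",np.median(X,0),(X.max(0)+X.min(0))/2,np.ptp(X,0))
m=np.zeros((400,640),bool);m[235:265,370:410]=True;m&=(H[...,2]>.165)
v,u=np.nonzero(m);X=H[v,u];print("post",np.median(X,0),(X.max(0)+X.min(0))/2,np.ptp(X,0))
a=cv2.resize(p[30:290,200:460],None,fx=2.2,fy=2.2,interpolation=cv2.INTER_CUBIC);cv2.imwrite("pics/c1.png",a)
E
```

```text
orange [0.454 0.355 0.105] depth: [0.455 0.355 0.107]
red [0.574 0.33  0.088] depth: [0.574 0.329 0.089]
blue [0.666 0.196 0.105] depth: [0.666 0.196 0.103]
pan [0.454 0.185 0.14 ] depth: [0.454 0.185 0.151]
post [0.454 0.008 0.178] depth: [0.454 0.006 0.173]
tip [ 0.459 -0.138  0.11 ] depth: [ 0.458 -0.144  0.094]
purple [0.575 0.127 0.1  ] depth: [0.574 0.127 0.106]
timer [0.393 0.474 0.02 ] depth: [0.393 0.475 0.016]Traceback (most recent call last):
  File "<stdin>", line 8, in <module>
  File "h.py", line 4, in world
    c=info or r.camera_info(name);K=np.array(c['mtx']);P=np.array(c['pose'])
              ~~~~~~~~~~~~~^^^^^^
ValueError: time passes only in moves, steps and waits
```

```bash
python3 - <<'E'
from h import *
p=cv2.imread("pics/top0.png");d=np.load("pics/top0.npy");info=r.camera_info("top")
H=np.zeros((400,640,3))
for v in range(220,290):
    for u in range(210,460): H[v,u]=world("top",(u,v),depth=d[v,u],info=info)
hsv=cv2.cvtColor(p,cv2.COLOR_BGR2HSV)
m=(hsv[...,0]<14)&(hsv[...,1]>190)&(hsv[...,2]>120);m[:, :215]=0;m[:,260:]=0;m[:235]=0;m[275:]=0
m&=H[...,2]>.08
def f(n,m):
    v,u=np.nonzero(m);X=H[v,u];print(n,len(u),np.round([np.median(X,0),(X.max(0)+X.min(0))/2,np.ptp(X,0)],4).tolist())
f("cap",m)
def reg(a,b,c,e,lo,hi):
    m=np.zeros((400,640),bool);m[a:b,c:e]=True;return m&(H[...,2]>lo)&(H[...,2]<hi)
f("pan",reg(225,285,275,345,.14,.165)); f("post",reg(235,265,370,410,.165,.2))
f("brass",reg(235,265,370,410,.115,.14));f("base",reg(220,280,340,445,-.01,.03))
a=cv2.resize(p[30:290,200:460],None,fx=2.2,fy=2.2,interpolation=cv2.INTER_CUBIC);cv2.imwrite("pics/c1.png",a)
E
```

```text
cap 206 [[0.4543, 0.3597, 0.105], [0.4546, 0.3603, 0.1027], [0.0325, 0.0367, 0.013]]
pan 1941 [[0.4522, 0.1883, 0.152], [0.4524, 0.1887, 0.1528], [0.1092, 0.1077, 0.0113]]
post 127 [[0.4541, 0.0017, 0.1721], [0.4547, 0.0004, 0.1718], [0.0241, 0.0239, 0.0123]]
brass 117 [[0.4562, 0.0159, 0.1228], [0.4532, 0.0184, 0.1272], [0.0478, 0.0522, 0.0243]]
base 5093 [[0.4454, -0.044, 0.0206], [0.4499, -0.0354, 0.0117], [0.1601, 0.2816, 0.0365]]
```

View pics/c1.png

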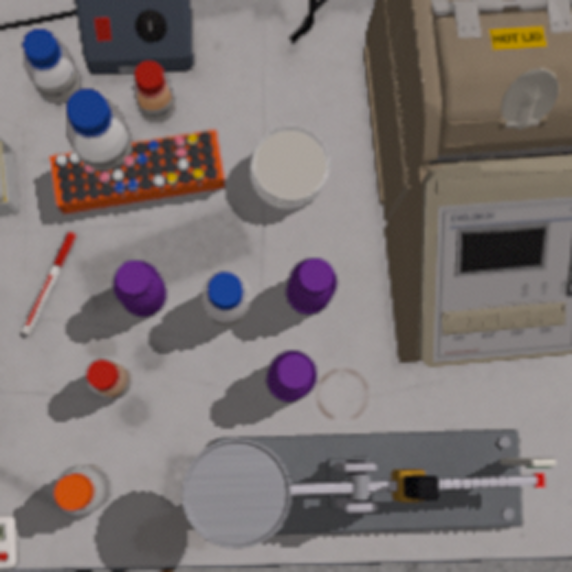

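```bash
cat >> h.py <<'E'
from scipy.spatial.transform import Rotation as Ro
def go(p,yaw=None):
    s=r.get_state();R=Ro.from_euler('xyz',s['eef_rot'],degrees=True).as_matrix()
    print("t",round(s['time_s'],2),"tcp",np.round(s['tcp_pos'],4),"rot",np.round(s['eef_rot'],2),"F",np.round(s['contact_force'],1),"w",round(s['gripper_width'],4))
    print("units xyz",np.round(R.T@(np.array(p)-s['tcp_pos'])/.025,2),"yaw",None if yaw is None else round(-((yaw-s['eef_rot'][2]+180)%360-180)/4,2))
E
python3 -m inch '[{"yaw":-0.9},{"yaw":-0.9},{"yaw":-0.9},{"yaw":-0.9},{"x":0}]' 1 20
python3 -c "
from h import *
go([.4545,.358,.2],1)"
```

```text
t 0.1 tcp [0.1511 0.6575 0.2367] rot [ 1.7992e+02 -1.0000e-02 -1.2940e+01] F [ 0.1 -0.6 -0.3] w 0.0875
units xyz [14.51  8.95  1.48] yaw -3.49validation failed for argument at $[0]...
```

```bash

python3 -m inch '[{"x":0,"y":0,"z":0,"yaw":-0.9},{"x":0,"y":0,"z":0,"yaw":-0.9},{"x":0,"y":0,"z":0,"yaw":-0.9},{"x":0,"y":0,"z":0,"yaw":-0.9},{"x":0,"y":0,"z":0,"yaw":0}]' 1 20
python3 -c "
from h import *
go([.4545,.358,.2],1)"
```

```text
time_s: 0.52
tcp_pos: [0.1508, 0.6561, 0.2338]
eef_rot: [179.6, 0.1, 2.1]
contact_force: [-0.5, -0.2, -0.6]
gripper_width: 0.0874
t 0.52 tcp [0.1508 0.6561 0.2338] rot [1.7963e+02 6.0000e-02 2.0700e+00] F [-0.5 -0.2 -0.6] w 0.0874
units xyz [11.71 12.35  1.42] yaw 0.27
```

```bash

python3 -m inch '[{"x":0.95,"y":1,"z":0,"yaw":0},{"x":0.95,"y":1,"z":0,"yaw":0},{"x":0.95,"y":1,"z":0,"yaw":0},{"x":0.95,"y":1,"z":0,"yaw":0},{"x":0.95,"y":1,"z":0,"yaw":0}]'
python3 -m inch '[{"x":0.95,"y":1,"z":0,"yaw":0},{"x":0.95,"y":1,"z":0,"yaw":0},{"x":0.95,"y":1,"z":0,"yaw":0},{"x":0.95,"y":1,"z":0,"yaw":0},{"x":0,"y":0,"z":0,"yaw":0}]'
python3 -c "
from h import *
go([.4545,.358,.2],1)"
```

```text
time_s: 0.93
tcp_pos: [0.2725, 0.5344, 0.2306]
eef_rot: [179.4, 0.1, 1.9]
contact_force: [1.1, 0.8, -0.3]
gripper_width: 0.0873
time_s: 1.35
tcp_pos: [0.3763, 0.4274, 0.2309]
eef_rot: [179.3, 0.2, 1.1]
contact_force: [-0.3, -0.2, -0.6]
gripper_width: 0.0876
t 1.35 tcp [0.3763 0.4274 0.2309] rot [1.7925e+02 1.6000e-01 1.1100e+00] F [-0.3 -0.2 -0.6] w 0.0876
units xyz [3.08 2.82 1.27] yaw 0.03
```

Now near it; I'll stop above the bottle and check with the wrist camera.

```bash

python3 -m inch '[{"x":0.78,"y":0.72,"z":0,"yaw":0},{"x":0.78,"y":0.72,"z":0,"yaw":0},{"x":0.78,"y":0.72,"z":0,"yaw":0},{"x":0.78,"y":0.72,"z":0,"yaw":0},{"x":0,"y":0,"z":0,"yaw":0}]'
python3 - <<'E'
from h import *
go([.4545,.358,.2],1)
info=r.camera_info("wrist");p,d=r.capture("wrist");cv2.imwrite("pics/w1.png",p[:,:,::-1])
hsv=cv2.cvtColor(p,cv2.COLOR_RGB2HSV)
m=(hsv[...,0]<14)&(hsv[...,1]>190)&(hsv[...,2]>120)&(d>0)
n,l,st,c=cv2.connectedComponentsWithStats(m.astype(np.uint8))
for i in range(1,n):
    if st[i,4]<200: continue
    v,u=np.nonzero(l==i);X=np.array([world("wrist",(a,b),depth=d[b,a],info=info) for a,b in zip(u,v)])
    T=X[X[:,2]>np.percentile(X[:,2],60)-.004]
    print(st[i],np.median(X,0).round(4),"top ctr",((T.max(0)+T.min(0))/2).round(4),np.ptp(T,0).round(4))
E
```

```text
time_s: 1.77
tcp_pos: [0.459, 0.3514, 0.2311]
eef_rot: [179.2, 0.2, 0.3]
contact_force: [-0.3, -0.1, -0.2]
gripper_width: 0.0873
t 1.77 tcp [0.459  0.3514 0.2311] rot [179.21   0.2    0.34] F [-0.3 -0.1 -0.2] w 0.0873
units xyz [-0.18 -0.28  1.24] yaw -0.16
[ 317   28   38   41 1132] [0.5798 0.3354 0.0862] top ctr [0.5796 0.3354 0.0858] [0.0308 0.0314 0.0053]
[ 282  173   41   45 1346] [0.4568 0.3639 0.1034] top ctr [0.4543 0.364  0.1027] [0.0369 0.0357 0.0057]
```

View pics/w1.png

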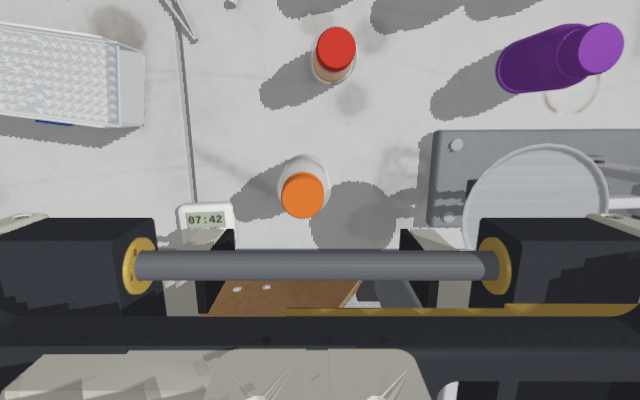

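The wrist picture shows the only orange cap at (302,195), and red at (336,48). The measured bottle position is (0.455, 0.361), with its top at 0.104 m as expected. I'll descend.

```bash

python3 -m inch '[{"x":-0.16,"y":-0.38,"z":0.5,"yaw":0},{"x":0,"y":0,"z":1,"yaw":0},{"x":0,"y":0,"z":1,"yaw":0},{"x":0,"y":0,"z":0.8,"yaw":0},{"x":0,"y":0,"z":0,"yaw":0}]'
python3 -c "
from h import *
go([.455,.361,.054],1)"
```

```text
time_s: 2.23
tcp_pos: [0.4533, 0.3629, 0.1472]
eef_rot: [179.5, 0.1, -0.3]
contact_force: [-0.6, 0.1, -1.2]
gripper_width: 0.0878
t 2.23 tcp [0.4533 0.3629 0.1472] rot [ 1.7947e+02  8.0000e-02 -2.5000e-01] F [-0.6  0.1 -1.2] w 0.0878
units xyz [0.07 0.04 3.73] yaw -0.31
```

```bash

python3 -m inch '[{"x":0.07,"y":0.04,"z":0.9,"yaw":-0.2},{"x":0,"y":0,"z":0.9,"yaw":-0.1},{"x":0,"y":0,"z":0.9,"yaw":0},{"x":0,"y":0,"z":0.7,"yaw":0},{"x":0,"y":0,"z":0,"yaw":0}]'
python3 -c "
from h import *
go([.455,.361,.054],1)"
```

```text
time_s: 2.65
tcp_pos: [0.4547, 0.3657, 0.0638]
eef_rot: [179.7, -0.1, 0.9]
contact_force: [-1.0, -1.0, 0.6]
gripper_width: 0.0874
t 2.65 tcp [0.4547 0.3657 0.0638] rot [ 1.7965e+02 -1.1000e-01  9.2000e-01] F [-1.  -1.   0.6] w 0.0874
units xyz [0.01 0.19 0.39] yaw -0.02
```

```bash

python3 -m inch '[{"x":0,"y":0.15,"z":0.35,"yaw":0},{"x":0,"y":0,"z":0,"yaw":0},{"x":0,"y":0,"z":0,"yaw":0}]'
python3 -m inch '[{"x":0,"y":0,"z":0,"yaw":0},{"x":0,"y":0,"z":0,"yaw":0},{"x":0,"y":0,"z":0,"yaw":0},{"x":0,"y":0,"z":0,"yaw":0},{"x":0,"y":0,"z":0,"yaw":0}]' -0.2 20
python3 -m inch '[{"x":0,"y":0,"z":0,"yaw":0},{"x":0,"y":0,"z":0,"yaw":0},{"x":0,"y":0,"z":0,"yaw":0}]' -0.2 20

```

```text
time_s: 2.9
tcp_pos: [0.4552, 0.3638, 0.0573]
eef_rot: [179.7, -0.2, 1.0]
contact_force: [0.6, 0.7, 0.0]
gripper_width: 0.0873
time_s: 3.32
tcp_pos: [0.4566, 0.3657, 0.0617]
eef_rot: [-180.0, -0.4, 0.9]
contact_force: [-0.5, -3.3, 0.7]
gripper_width: 0.0598
time_s: 3.57
tcp_pos: [0.4564, 0.3652, 0.0619]
eef_rot: [-180.0, -0.4, 0.9]
contact_force: [0.3, 0.6, -0.6]
gripper_width: 0.0542
```

```bash

python3 -m inch '[{"x":0,"y":0,"z":-0.5,"yaw":0},{"x":0,"y":0,"z":-0.9,"yaw":0},{"x":0,"y":0,"z":-0.9,"yaw":0},{"x":0,"y":0,"z":-0.9,"yaw":0},{"x":0,"y":0,"z":-0.9,"yaw":0}]'
python3 -m inch '[{"x":0,"y":0,"z":-0.9,"yaw":0},{"x":0,"y":0,"z":-0.9,"yaw":0},{"x":0,"y":0,"z":-0.9,"yaw":0},{"x":0,"y":0,"z":-0.5,"yaw":0},{"x":0,"y":0,"z":0,"yaw":0}]'
python3 - <<'E'
from h import *
go([.4535,.188,.25],1)
E
```

```text
time_s: 3.98
tcp_pos: [0.4517, 0.3609, 0.1589]
eef_rot: [179.3, 0.3, 0.8]
contact_force: [0.5, 1.1, -3.9]
gripper_width: 0.0539
time_s: 4.4
tcp_pos: [0.4515, 0.362, 0.2447]
eef_rot: [179.4, 0.3, 0.8]
contact_force: [0.8, -0.0, -2.9]
gripper_width: 0.0543
t 4.4 tcp [0.4515 0.362  0.2447] rot [179.39   0.27   0.75] F [ 0.8 -0.  -2.9] w 0.0543
units xyz [-0.01  6.96 -0.14] yaw -0.06
```

```bash

python3 -m inch '[{"x":0,"y":0.5,"z":0,"yaw":0},{"x":0,"y":0.9,"z":0,"yaw":0},{"x":0,"y":0.9,"z":0,"yaw":0},{"x":0,"y":0.9,"z":0,"yaw":0},{"x":0,"y":0.9,"z":0,"yaw":0}]'
python3 -m inch '[{"x":0,"y":0.9,"z":0,"yaw":0},{"x":0,"y":0.9,"z":0,"yaw":0},{"x":0,"y":0.5,"z":0,"yaw":0},{"x":0,"y":0,"z":0,"yaw":0}]'
python3 - <<'E'
from h import *
go([.4545,.19,.22],1)
for n in ("side","top"):
    p,d=r.capture(n); cv2.imwrite(f"pics/{n}2.png",p[:,:,::-1])
p=cv2.imread("pics/side2.png")[80:360,180:420];q=cv2.imread("pics/top2.png")[150:330,220:470]
cv2.imwrite("pics/c2.png",np.hstack([cv2.resize(p,(400,467)),cv2.resize(q,(400,467))]))
E
```

```text
time_s: 4.82
tcp_pos: [0.4501, 0.2571, 0.2386]
eef_rot: [179.2, 0.7, 0.9]
contact_force: [0.5, -0.6, -3.1]
gripper_width: 0.0536
time_s: 5.15
tcp_pos: [0.4466, 0.19, 0.2331]
eef_rot: [178.9, 1.2, 0.8]
contact_force: [0.0, -0.8, -3.8]
gripper_width: 0.0538
t 5.15 tcp [0.4466 0.19   0.2331] rot [178.86   1.17   0.75] F [ 0.  -0.8 -3.8] w 0.0538
units xyz [ 0.33 -0.    0.52] yaw -0.06
```

View pics/c2.png

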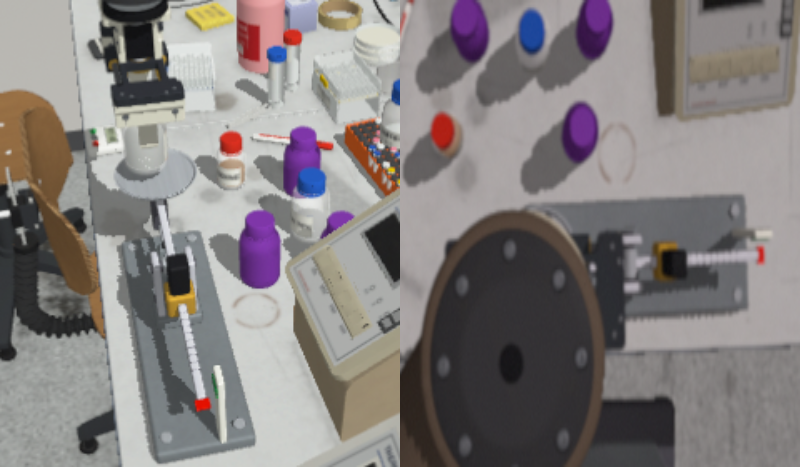

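```bash

python3 -m inch '[{"x":0.33,"y":0,"z":0.3,"yaw":0},{"x":0,"y":0,"z":0.4,"yaw":0},{"x":0,"y":0,"z":0.3,"yaw":0},{"x":0,"y":0,"z":0.2,"yaw":0},{"x":0,"y":0,"z":0,"yaw":0}]'
python3 -c "
from h import *
go([.4545,.19,.192],1)"
```

```text
time_s: 5.67
tcp_pos: [0.4559, 0.1944, 0.1989]
eef_rot: [178.9, 1.2, 0.9]
contact_force: [0.9, -0.6, -1.7]
gripper_width: 0.0543
t 5.67 tcp [0.4559 0.1944 0.1989] rot [178.88   1.16   0.9 ] F [ 0.9 -0.6 -1.7] w 0.0543
units xyz [-0.05  0.17  0.28] yaw -0.03
```

```bash

python3 -m inch '[{"x":0,"y":0.1,"z":0.15,"yaw":0},{"x":0,"y":0,"z":0.15,"yaw":0},{"x":0,"y":0,"z":0,"yaw":0}]'
python3 -m inch '[{"x":0,"y":0,"z":0.12,"yaw":0},{"x":0,"y":0,"z":0,"yaw":0}]'
python3 - <<'E'
from h import *
go([.4545,.19,.192],1)
p,d=r.capture("side"); cv2.imwrite(f"pics/side3.png",cv2.resize(p[80:360,180:420,::-1],(514,600)))
E
```

```text
time_s: 5.92
tcp_pos: [0.4562, 0.1925, 0.1907]
eef_rot: [178.9, 1.1, 1.0]
contact_force: [0.2, 0.9, -1.7]
gripper_width: 0.0542
time_s: 6.08
tcp_pos: [0.4567, 0.1917, 0.1902]
eef_rot: [178.8, 1.0, 1.1]
contact_force: [-0.3, -0.2, -1.6]
gripper_width: 0.0542
t 6.08 tcp [0.4567 0.1917 0.1902] rot [178.78   1.02   1.06] F [-0.3 -0.2 -1.6] w 0.0542
units xyz [-0.09  0.07 -0.07] yaw 0.02
```

View pics/side3.png

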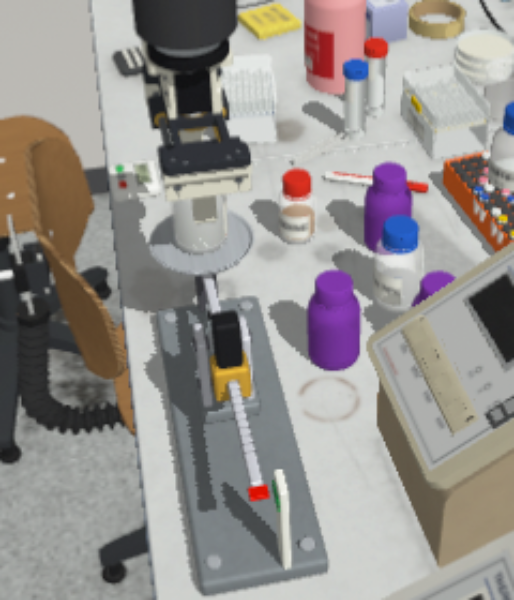

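```bash

python3 -m inch '[{"x":0,"y":0,"z":0.15,"yaw":0},{"x":0,"y":0,"z":0,"yaw":0}]'
python3 -m inch '[{"x":0,"y":0,"z":0.12,"yaw":0},{"x":0,"y":0,"z":0,"yaw":0}]'
python3 -c "
from h import *
go([.4545,.19,.192],1)"
```

```text
time_s: 6.3
tcp_pos: [0.4572, 0.1917, 0.1891]
eef_rot: [178.8, 0.9, 1.1]
contact_force: [-1.3, -0.3, -2.0]
gripper_width: 0.0543
time_s: 6.47
tcp_pos: [0.4578, 0.192, 0.1885]
eef_rot: [178.9, 0.7, 1.2]
contact_force: [-0.9, 0.2, -1.7]
gripper_width: 0.0548
t 6.47 tcp [0.4578 0.192  0.1885] rot [178.92   0.7    1.15] F [-0.9  0.2 -1.7] w 0.0548
units xyz [-0.14  0.08 -0.14] yaw 0.04
```

```bash

python3 -m inch '[{"x":0,"y":0,"z":0.2,"yaw":0},{"x":0,"y":0,"z":0.15,"yaw":0},{"x":0,"y":0,"z":0,"yaw":0}]'
python3 - <<'E'
from h import *
info=r.camera_info("side");p,d=r.capture("side"); hsv=cv2.cvtColor(p,cv2.COLOR_RGB2HSV)
m=((hsv[...,0]<6)|(hsv[...,0]>174))&(hsv[...,1]>180)&(d>0)
m[:270]=0;m[:,:270]=0;m[:,340:]=0
v,u=np.nonzero(m);X=np.array([world("side",(a,b),depth=d[b,a],info=info) for a,b in zip(u,v)]);print(len(u),np.median(X,0))
go([.4545,.19,.192],1)
E
```

```text
time_s: 6.72
tcp_pos: [0.4603, 0.1924, 0.1858]
eef_rot: [179.1, 0.2, 1.3]
contact_force: [-0.6, -0.1, -2.0]
gripper_width: 0.0542
52 [ 0.45761354 -0.14621683  0.12773091]
t 6.77 tcp [0.4604 0.1926 0.1856] rot [179.08   0.23   1.3 ] F [-0.4 -0.2 -2.5] w 0.0542
units xyz [-0.24  0.1  -0.25] yaw 0.08
```

```bash

python3 -m inch '[{"x":0,"y":0,"z":0,"yaw":0},{"x":0,"y":0,"z":0,"yaw":0},{"x":0,"y":0,"z":0,"yaw":0},{"x":0,"y":0,"z":0,"yaw":0},{"x":0,"y":0,"z":0,"yaw":0}]' 1
python3 -m inch '[{"x":0,"y":0,"z":0,"yaw":0},{"x":0,"y":0,"z":0,"yaw":0},{"x":0,"y":0,"z":0,"yaw":0}]'
python3 - <<'E'
from h import *
go([.4545,.19,.3],1)
p,d=r.capture("side"); cv2.imwrite(f"pics/side4.png",cv2.resize(p[80:360,180:420,::-1],(514,600)))
E
```

```text
time_s: 7.18
tcp_pos: [0.4608, 0.1932, 0.1844]
eef_rot: [179.1, 0.2, 1.3]
contact_force: [0.0, -0.3, -0.5]
gripper_width: 0.0821
time_s: 7.43
tcp_pos: [0.4608, 0.1932, 0.1839]
eef_rot: [179.1, 0.2, 1.3]
contact_force: [0.2, 0.0, -0.9]
gripper_width: 0.0877
t 7.43 tcp [0.4608 0.1932 0.1839] rot [179.11   0.22   1.29] F [ 0.2  0.  -0.9] w 0.0877
units xyz [-0.27  0.19 -4.64] yaw 0.07
```

View pics/side4.png

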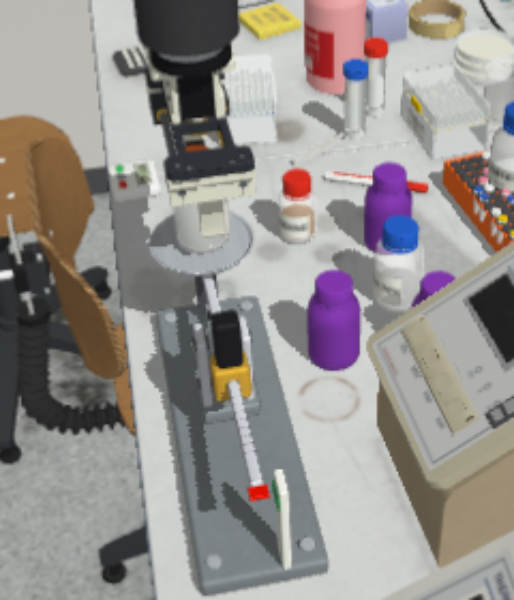

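The bottle stands on the pan, released, and the tip is up. I'll go up and over to the post.

```bash

python3 -m inch '[{"x":0,"y":0,"z":-0.5,"yaw":0},{"x":0,"y":0,"z":-0.9,"yaw":0},{"x":0,"y":0,"z":-0.9,"yaw":0},{"x":0,"y":0,"z":-0.9,"yaw":0},{"x":0,"y":0,"z":-0.9,"yaw":0}]'
python3 -m inch '[{"x":0,"y":0,"z":-0.6,"yaw":0},{"x":0,"y":0,"z":0,"yaw":0}]'
python3 -m inch '[{"x":-0.2,"y":0.9,"z":0,"yaw":0},{"x":0,"y":1,"z":0,"yaw":0},{"x":0,"y":1,"z":0,"yaw":0},{"x":0,"y":1,"z":0,"yaw":0},{"x":0,"y":1,"z":0,"yaw":0}]'
python3 -m inch '[{"x":0,"y":1,"z":0,"yaw":0},{"x":0,"y":1,"z":0,"yaw":0},{"x":0,"y":0.6,"z":0,"yaw":0},{"x":0,"y":0,"z":0,"yaw":0}]'
python3 - <<'E'
from h import *
go([.4545,.011,.25],1)
info=r.camera_info("wrist");p,d=r.capture("wrist");cv2.imwrite("pics/w5.png",p[:,:,::-1]);np.save("pics/w5.npy",d)
info2=r.camera_info("top");p2,d2=r.capture("top");cv2.imwrite("pics/top5.png",p2[:,:,::-1])
hh=[(v,u,world("wrist",(u,v),depth=d[v,u],info=info)) for v in range(0,400,2) for u in range(0,640,2) if d[v,u]>0]
X=np.array([h[2] for h in hh])
def f(n,m): print(n,m.sum(),np.round([np.median(X[m],0),(X[m].max(0)+X[m].min(0))/2,np.ptp(X[m],0)],4).tolist())
a=(abs(X[:,0]-.457)<.04)&(abs(X[:,1]-.01)<.06)
f("post",a&(X[:,2]>.155)&(X[:,2]<.195))
E
```

```text
time_s: 7.9
tcp_pos: [0.4585, 0.1928, 0.2844]
eef_rot: [178.7, 0.8, 1.2]
contact_force: [1.0, 0.1, -0.7]
gripper_width: 0.0875
time_s: 8.07
tcp_pos: [0.4603, 0.194, 0.3051]
eef_rot: [178.9, 0.4, 1.3]
contact_force: [-0.2, -0.3, 0.4]
gripper_width: 0.0874
time_s: 8.48
tcp_pos: [0.458, 0.0715, 0.3067]
eef_rot: [179.0, 0.4, 1.6]
contact_force: [0.4, -0.6, 0.3]
gripper_width: 0.0877
time_s: 8.82
tcp_pos: [0.4581, 0.0002, 0.3063]
eef_rot: [179.0, 0.5, 1.5]
contact_force: [0.5, 0.1, 0.6]
gripper_width: 0.0876
t 8.82 tcp [4.581e-01 2.000e-04 3.063e-01] rot [179.02   0.45   1.5 ] F [0.5 0.1 0.6] w 0.0876
units xyz [-0.11 -0.47  2.25] yaw 0.13
post 208 [[0.4575, 0.0111, 0.1805], [0.4547, 0.0114, 0.1702], [0.0243, 0.0235, 0.0269]]
```

View pics/w5.png

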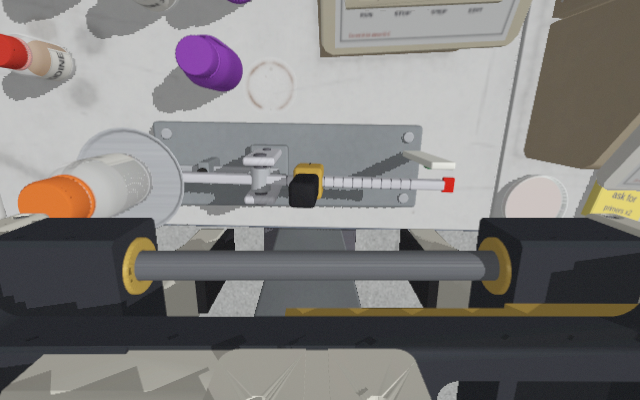

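```bash

python3 -m inch '[{"x":-0.05,"y":-0.4,"z":0,"yaw":0.1},{"x":0,"y":0,"z":0.9,"yaw":0},{"x":0,"y":0,"z":0.9,"yaw":0},{"x":0,"y":0,"z":0.9,"yaw":0},{"x":0,"y":0,"z":0,"yaw":0}]'
python3 -c "
from h import *
go([.456,.011,.160],1)"
```

```text
time_s: 9.33
tcp_pos: [0.4573, 0.0149, 0.2369]
eef_rot: [179.2, 0.2, 1.2]
contact_force: [-0.7, 0.4, -1.2]
gripper_width: 0.0876
t 9.33 tcp [0.4573 0.0149 0.2369] rot [179.16   0.23   1.2 ] F [-0.7  0.4 -1.2] w 0.0876
units xyz [-0.04  0.11  3.08] yaw 0.05
```

```bash

python3 -m inch '[{"x":0,"y":0.15,"z":0.8,"yaw":0},{"x":0,"y":0,"z":0.9,"yaw":0},{"x":0,"y":0,"z":0.7,"yaw":0},{"x":0,"y":0,"z":0.4,"yaw":0},{"x":0,"y":0,"z":0,"yaw":0}]'
python3 -c "
from h import *
go([.456,.011,.160],1)"
```

```text
time_s: 9.75
tcp_pos: [0.4596, 0.0142, 0.168]
eef_rot: [179.1, 0.1, 1.5]
contact_force: [-0.2, -0.1, -0.2]
gripper_width: 0.0878
t 9.75 tcp [0.4596 0.0142 0.168 ] rot [1.7914e+02 6.0000e-02 1.5300e+00] F [-0.2 -0.1 -0.2] w 0.0878
units xyz [-0.15  0.12  0.32] yaw 0.13
```

```bash

python3 -m inch '[{"x":-0.12,"y":0.1,"z":0.25,"yaw":0},{"x":0,"y":0,"z":0,"yaw":0}]' -0.5 8
python3 -m inch '[{"x":0,"y":0,"z":0,"yaw":0},{"x":0,"y":0,"z":0,"yaw":0},{"x":0,"y":0,"z":0,"yaw":0},{"x":0,"y":0,"z":0,"yaw":0},{"x":0,"y":0,"z":0,"yaw":0}]'
python3 -m inch '[{"x":0,"y":0,"z":0,"yaw":0},{"x":0,"y":0,"z":0,"yaw":0},{"x":0,"y":0,"z":0,"yaw":0},{"x":0,"y":0,"z":0,"yaw":0},{"x":0,"y":0,"z":0,"yaw":0}]'
python3 -c "
from h import *
go([.456,-.055,.162],1)"
```

```text
time_s: 9.92
tcp_pos: [0.4574, 0.0125, 0.1628]
eef_rot: [179.1, 0.0, 1.6]
contact_force: [-1.1, -0.5, -0.7]
gripper_width: 0.0794
time_s: 10.33
tcp_pos: [0.4594, 0.0136, 0.1664]
eef_rot: [179.2, -0.3, 1.7]
contact_force: [-0.5, 0.9, -0.1]
gripper_width: 0.0466
time_s: 10.75
tcp_pos: [0.4596, 0.0135, 0.1669]
eef_rot: [179.2, -0.3, 1.7]
contact_force: [0.2, 0.3, -0.0]
gripper_width: 0.0252
t 10.75 tcp [0.4596 0.0135 0.1669] rot [179.24  -0.35   1.66] F [ 0.2  0.3 -0. ] w 0.0252
units xyz [-0.23  2.73  0.23] yaw 0.17
```

```bash

python3 -m inch '[{"x":0,"y":0.3,"z":0,"yaw":0},{"x":0,"y":0.5,"z":0,"yaw":0},{"x":0,"y":0.5,"z":0,"yaw":0},{"x":0,"y":0.5,"z":0,"yaw":0},{"x":0,"y":0.4,"z":0,"yaw":0}]'
python3 -m inch '[{"x":0,"y":0.3,"z":0,"yaw":0},{"x":0,"y":0.2,"z":0,"yaw":0},{"x":0,"y":0,"z":0,"yaw":0}]'
python3 -c "
from h import *
go([.456,-.053,.165],1)"
```

```text
time_s: 11.17
tcp_pos: [0.4603, -0.0417, 0.167]
eef_rot: [179.4, -0.2, 1.8]
contact_force: [0.0, 2.1, -1.0]
gripper_width: 0.024
time_s: 11.42
tcp_pos: [0.4604, -0.0568, 0.1668]
eef_rot: [179.4, -0.2, 1.7]
contact_force: [0.1, 1.0, -1.3]
gripper_width: 0.0239
t 11.42 tcp [ 0.4604 -0.0568  0.1668] rot [179.38  -0.2    1.7 ] F [ 0.1  1.  -1.3] w 0.0239
units xyz [-0.17 -0.16  0.07] yaw 0.17
```

Now at about p≈0.088. I'll open to free the post, let the beam settle and measure the tilt.

```bash

python3 -m inch '[{"x":0,"y":0,"z":0,"yaw":0},{"x":0,"y":0,"z":0,"yaw":0},{"x":0,"y":0,"z":0,"yaw":0},{"x":0,"y":0,"z":0,"yaw":0},{"x":0,"y":0,"z":0,"yaw":0}]' 0.7
python3 -m inch '[{"x":0,"y":0,"z":0,"yaw":0},{"x":0,"y":0,"z":-0.8,"yaw":0},{"x":0,"y":0,"z":-1,"yaw":0},{"x":0,"y":0,"z":-0.8,"yaw":0},{"x":0,"y":0,"z":0,"yaw":0}]'
python3 -m inch '[{"x":0,"y":0,"z":0,"yaw":0},{"x":0,"y":0,"z":0,"yaw":0},{"x":0,"y":0,"z":0,"yaw":0},{"x":0,"y":0,"z":0,"yaw":0},{"x":0,"y":0,"z":0,"yaw":0}]'
cat >> h.py <<'E'
def tip():
    info=r.camera_info("side");p,d=r.capture("side"); hsv=cv2.cvtColor(p,cv2.COLOR_RGB2HSV)
    m=((hsv[...,0]<6)|(hsv[...,0]>174))&(hsv[...,1]>180)&(d>0)
    m[:270]=0;m[:,:270]=0;m[:,340:]=0
    v,u=np.nonzero(m);X=np.array([world("side",(a,b),depth=d[b,a],info=info) for a,b in zip(u,v)])
    print("tip",len(u),(u.mean(),v.mean()),np.median(X,0).round(4),"z range",X[:,2].min().round(4),X[:,2].max().round(4)); return p
E
python3 - <<'E'
from h import *
p=tip()
go([.456,-.053,.3],1)
cv2.imwrite("pics/side6.png",np.hstack([cv2.resize(p[100:360,180:380,::-1],(460,598)),cv2.resize(p[275:355,275:325,::-1],(340,598))]))
E
```

```text
time_s: 11.83
tcp_pos: [0.4608, -0.0567, 0.1671]
eef_rot: [179.3, -0.2, 1.7]
contact_force: [-0.0, -0.1, -0.5]
gripper_width: 0.0522
time_s: 12.25
tcp_pos: [0.4595, -0.0555, 0.2334]
eef_rot: [179.2, -0.0, 1.8]
contact_force: [0.7, -0.2, 0.9]
gripper_width: 0.0738
time_s: 12.67
tcp_pos: [0.4589, -0.0551, 0.2321]
eef_rot: [179.3, 0.0, 1.8]
contact_force: [0.1, 0.3, 0.9]
gripper_width: 0.0748
tip 53 (np.float64(300.49056603773585), np.float64(311.9433962264151)) [ 0.4575 -0.1463  0.1225] z range 0.1188 0.1252
t 12.72 tcp [ 0.4588 -0.0551  0.2321] rot [1.7927e+02 5.0000e-02 1.8400e+00] F [-0.3 -0.1 -0.5] w 0.0743
units xyz [-0.11 -0.05 -2.72] yaw 0.21
```

View pics/side6.png

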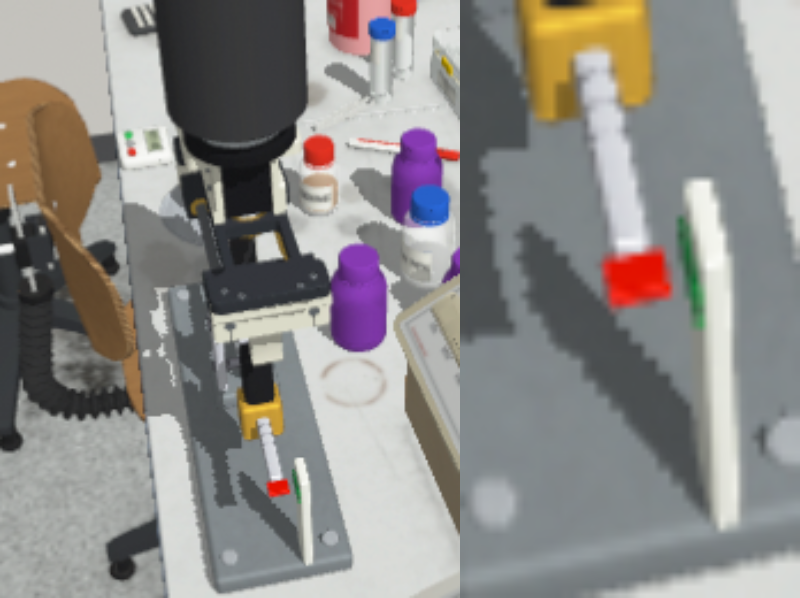

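```bash
python3 - <<'E'
from h import *
info=r.camera_info("side");p=cv2.imread("pics/side0.png");d=np.load("pics/side0.npy");hsv=cv2.cvtColor(p,cv2.COLOR_BGR2HSV)
m=((hsv[...,0]<6)|(hsv[...,0]>174))&(hsv[...,1]>180)&(d>0);m[:270]=0;m[:,:270]=0;m[:,340:]=0
v,u=np.nonzero(m);X=np.array([world("side",(a,b),depth=d[b,a],info=info) for a,b in zip(u,v)])
print(len(u),v.mean(),np.median(X,0),X[:,2].min(),X[:,2].max())
tip()
E
```

```text
54 322.2037037037037 [ 0.45715442 -0.14562152  0.09207527] 0.08822850254990078 0.09546634956600597
tip 53 (np.float64(300.49056603773585), np.float64(311.9433962264151)) [ 0.4574 -0.1458  0.1226] z range 0.1186 0.1261
```

Tilt is about +0.063, since the tip's z is 0.1225 between stop readings of 0.092 and 0.1277. The weight needs about 14 mm more outward.

```bash

python3 -m inch '[{"x":0,"y":0,"z":0.8,"yaw":0},{"x":0,"y":0,"z":1,"yaw":0},{"x":0,"y":0,"z":0.6,"yaw":0},{"x":0,"y":0,"z":0.2,"yaw":0},{"x":0,"y":0,"z":0,"yaw":0}]'
python3 -c "
from h import *
go([.458,-.055,.165],1)"
```

```text
time_s: 13.18
tcp_pos: [0.4595, -0.0561, 0.165]
eef_rot: [179.3, -0.0, 1.8]
contact_force: [-0.0, -0.2, 1.3]
gripper_width: 0.0743
t 13.18 tcp [ 0.4595 -0.0561  0.165 ] rot [ 1.7926e+02 -3.0000e-02  1.8500e+00] F [-0.  -0.2  1.3] w 0.0743
units xyz [-0.06 -0.05  0.  ] yaw 0.21
```

```bash

python3 -m inch '[{"x":0,"y":0,"z":0,"yaw":0},{"x":0,"y":0,"z":0,"yaw":0},{"x":0,"y":0,"z":0,"yaw":0},{"x":0,"y":0,"z":0,"yaw":0},{"x":0,"y":0,"z":0,"yaw":0}]' -0.5 8
python3 -m inch '[{"x":0,"y":0,"z":0,"yaw":0},{"x":0,"y":0,"z":0,"yaw":0},{"x":0,"y":0,"z":0,"yaw":0},{"x":0,"y":0,"z":0,"yaw":0},{"x":0,"y":0,"z":0,"yaw":0}]'
python3 -c "
from h import *
go([.458,-.0715,.165],1)"
```

```text
time_s: 13.6
tcp_pos: [0.4613, -0.0559, 0.1678]
eef_rot: [179.3, -0.2, 1.9]
contact_force: [0.1, -0.7, -0.0]
gripper_width: 0.0466
time_s: 14.02
tcp_pos: [0.4619, -0.0556, 0.169]
eef_rot: [179.3, -0.4, 1.9]
contact_force: [1.0, -1.2, -1.8]
gripper_width: 0.025
t 14.02 tcp [ 0.4619 -0.0556  0.169 ] rot [179.3   -0.36   1.88] F [ 1.  -1.2 -1.8] w 0.025
units xyz [-0.18  0.63  0.17] yaw 0.22
```

```bash

python3 -m inch '[{"x":0,"y":0.25,"z":0,"yaw":0},{"x":0,"y":0.25,"z":0,"yaw":0},{"x":0,"y":0.12,"z":0,"yaw":0},{"x":0,"y":0,"z":0,"yaw":0}]'
python3 -c "
from h import *
go([.458,-.0715,.165],1)"
```

```text
time_s: 14.35
tcp_pos: [0.4621, -0.0719, 0.1685]
eef_rot: [179.4, -0.3, 1.9]
contact_force: [0.6, 1.0, -2.0]
gripper_width: 0.0248
t 14.35 tcp [ 0.4621 -0.0719  0.1685] rot [179.35  -0.3    1.89] F [ 0.6  1.  -2. ] w 0.0248
units xyz [-0.16 -0.02  0.14] yaw 0.22
```

```bash

python3 -m inch '[{"x":0,"y":0,"z":0,"yaw":0},{"x":0,"y":0,"z":0,"yaw":0},{"x":0,"y":0,"z":0,"yaw":0},{"x":0,"y":0,"z":0,"yaw":0},{"x":0,"y":0,"z":0,"yaw":0}]' 0.7
python3 -m inch '[{"x":0,"y":0,"z":0,"yaw":0},{"x":0,"y":0,"z":-0.8,"yaw":0},{"x":0,"y":0,"z":-1,"yaw":0},{"x":0,"y":0,"z":-0.8,"yaw":0},{"x":0,"y":0,"z":0,"yaw":0}]'
python3 -m inch '[{"x":0,"y":0,"z":0,"yaw":0},{"x":0,"y":0,"z":0,"yaw":0},{"x":0,"y":0,"z":0,"yaw":0},{"x":0,"y":0,"z":0,"yaw":0},{"x":0,"y":0,"z":0,"yaw":0}]'
python3 -m inch '[{"x":0,"y":0,"z":0,"yaw":0},{"x":0,"y":0,"z":0,"yaw":0},{"x":0,"y":0,"z":0,"yaw":0},{"x":0,"y":0,"z":0,"yaw":0},{"x":0,"y":0,"z":0,"yaw":0}]'
python3 - <<'E'
from h import *
tip();tip()
go([.456,-.071,.3],1)
E
```

```text
time_s: 14.77
tcp_pos: [0.4623, -0.0731, 0.169]
eef_rot: [179.3, -0.3, 1.8]
contact_force: [-0.3, 0.3, -0.1]
gripper_width: 0.0526
time_s: 15.18
tcp_pos: [0.4608, -0.0724, 0.2354]
eef_rot: [179.2, -0.1, 1.9]
contact_force: [0.1, 0.6, 0.3]
gripper_width: 0.0741
time_s: 15.6
tcp_pos: [0.4601, -0.0721, 0.2343]
eef_rot: [179.2, -0.1, 1.9]
contact_force: [0.2, -0.6, 0.5]
gripper_width: 0.0748
time_s: 16.02
tcp_pos: [0.4593, -0.0723, 0.2324]
eef_rot: [179.2, 0.1, 1.9]
contact_force: [-0.5, 0.1, 0.3]
gripper_width: 0.0746
tip 54 (np.float64(300.72222222222223), np.float64(317.48148148148147)) [ 0.4567 -0.1462  0.1071] z range 0.1029 0.1101
tip 54 (np.float64(300.72222222222223), np.float64(317.48148148148147)) [ 0.4568 -0.1464  0.1068] z range 0.1031 0.1112
t 16.12 tcp [ 0.4593 -0.0723  0.2325] rot [1.7921e+02 1.4000e-01 1.8800e+00] F [-0.4  0.4  0.1] w 0.0749
units xyz [-0.14 -0.02 -2.7 ] yaw 0.22
```

```bash

python3 -m inch '[{"x":0,"y":0,"z":-0.9,"yaw":0},{"x":0,"y":0,"z":-0.9,"yaw":0},{"x":0,"y":0,"z":-0.9,"yaw":0},{"x":0,"y":0,"z":-0.5,"yaw":0},{"x":0,"y":0,"z":0,"yaw":0}]'
python3 - <<'E'
from h import *
p=tip()
i=r.camera_info("side")
for t in (-.09,-.035,0,.035,.09): print(t,proj("side",[.4572,-.146,.11+.205*t],i).round(1))
q=cv2.imread("pics/side4.png");q=cv2.resize(q,(240,280),interpolation=cv2.INTER_AREA);h=cv2.cvtColor(q,cv2.COLOR_BGR2HSV)
m=((h[...,0]<6)|(h[...,0]>174))&(h[...,1]>180);m[:190]=0;m[:,:90]=0;m[:,160:]=0
print("upper stop v",np.nonzero(m)[0].mean()+80,m.sum())
t,_=r.capture("top")
cv2.imwrite("pics/fin.png",np.hstack([cv2.resize(p[100:360,180:380,::-1],(460,598)),cv2.resize(p[275:355,275:325,::-1],(340,598))]))
E
```

```text
time_s: 16.53
tcp_pos: [0.4585, -0.0715, 0.3147]
eef_rot: [179.2, 0.3, 1.9]
contact_force: [1.5, 0.8, 0.6]
gripper_width: 0.0748
tip 54 (np.float64(300.72222222222223), np.float64(317.48148148148147)) [ 0.4568 -0.1465  0.1067] z range 0.1016 0.1104
-0.09 [301.3 322.7]
-0.035 [301.  318.9]
0 [300.8 316.4]
0.035 [300.6 313.9]
0.09 [300.3 309.9]
upper stop v 309.44897959183675 49
```

View pics/fin.png

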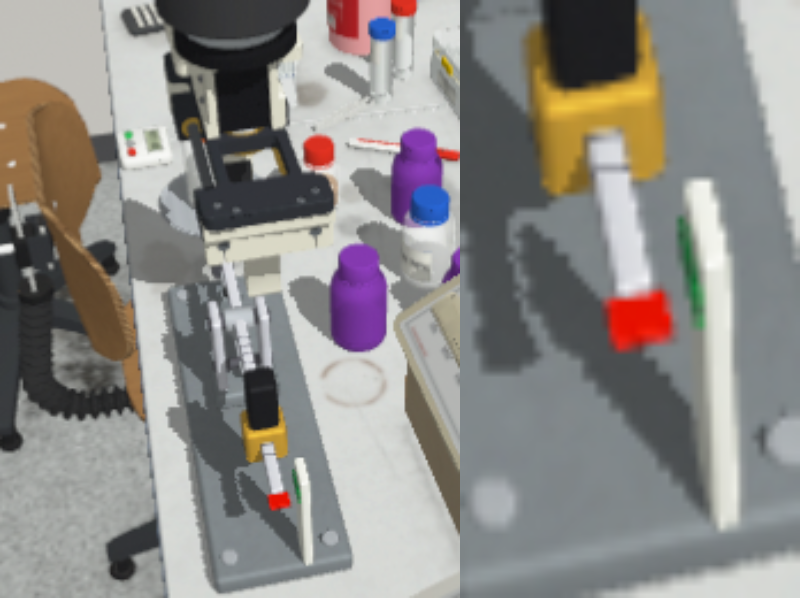

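The tilt is about -0.016 by height and -0.023 by pixels. That's inside the tolerance, but I'll nudge the weight about 4 mm inward for margin.

```bash

python3 -m inch '[{"x":0,"y":0,"z":0.9,"yaw":0},{"x":0,"y":0,"z":0.9,"yaw":0},{"x":0,"y":0,"z":0.9,"yaw":0},{"x":0,"y":0,"z":0.6,"yaw":0},{"x":0,"y":0,"z":0,"yaw":0}]'
python3 -c "
from h import *
go([.458,-.072,.165],1)"
```

```text
time_s: 17.05
tcp_pos: [0.4546, -0.0728, 0.2231]
eef_rot: [179.2, 0.7, 1.8]
contact_force: [-0.8, -0.1, 0.6]
gripper_width: 0.0749
t 17.05 tcp [ 0.4546 -0.0728  0.2231] rot [179.23   0.65   1.8 ] F [-0.8 -0.1  0.6] w 0.0749
units xyz [ 0.16 -0.06  2.32] yaw 0.2
```

```bash

python3 -m inch '[{"x":0.12,"y":0,"z":0.8,"yaw":0},{"x":0,"y":0,"z":0.8,"yaw":0},{"x":0,"y":0,"z":0.5,"yaw":0},{"x":0,"y":0,"z":0.2,"yaw":0},{"x":0,"y":0,"z":0,"yaw":0}]'
python3 -m inch '[{"x":0,"y":0,"z":0,"yaw":0},{"x":0,"y":0,"z":0,"yaw":0},{"x":0,"y":0,"z":0,"yaw":0},{"x":0,"y":0,"z":0,"yaw":0},{"x":0,"y":0,"z":0,"yaw":0}]' -0.5 8
python3 -m inch '[{"x":0,"y":0,"z":0,"yaw":0},{"x":0,"y":0,"z":0,"yaw":0},{"x":0,"y":0,"z":0,"yaw":0},{"x":0,"y":0,"z":0,"yaw":0},{"x":0,"y":0,"z":0,"yaw":0}]'
python3 -c "
from h import *
go([.458,-.068,.165],1)"
```

```text
time_s: 17.47
tcp_pos: [0.4557, -0.0741, 0.1627]
eef_rot: [179.1, 0.9, 1.8]
contact_force: [-0.0, 0.7, 0.6]
gripper_width: 0.0742
time_s: 17.88
tcp_pos: [0.4576, -0.0739, 0.166]
eef_rot: [179.1, 0.7, 1.8]
contact_force: [0.4, -0.3, 0.6]
gripper_width: 0.0464
time_s: 18.3
tcp_pos: [0.4582, -0.0739, 0.1674]
eef_rot: [179.2, 0.5, 1.8]
contact_force: [0.5, -0.0, -0.4]
gripper_width: 0.0244
t 18.3 tcp [ 0.4582 -0.0739  0.1674] rot [179.16   0.51   1.84] F [ 0.5 -0.  -0.4] w 0.0244
units xyz [ 0.   -0.24  0.09] yaw 0.21
```

```bash

python3 -m inch '[{"x":0,"y":-0.2,"z":0,"yaw":0},{"x":0,"y":0,"z":0,"yaw":0},{"x":0,"y":0,"z":0,"yaw":0}]'

```

```text
time_s: 18.55
tcp_pos: [0.4581, -0.0686, 0.1675]
eef_rot: [179.2, 0.5, 1.8]
contact_force: [0.2, -2.0, 1.2]
gripper_width: 0.0245
```

Moved 5.3 mm inward. I'll release, lift well clear and swing out so the cameras see the pan.

```bash

python3 -m inch '[{"x":0,"y":0,"z":0,"yaw":0},{"x":0,"y":0,"z":0,"yaw":0},{"x":0,"y":0,"z":0,"yaw":0},{"x":0,"y":0,"z":0,"yaw":0},{"x":0,"y":0,"z":0,"yaw":0}]' 0.7
python3 -m inch '[{"x":0,"y":0,"z":0,"yaw":0},{"x":0,"y":0,"z":-0.8,"yaw":0},{"x":0,"y":0,"z":-1,"yaw":0},{"x":0,"y":0,"z":-1,"yaw":0},{"x":0,"y":0,"z":-1,"yaw":0}]'
python3 -m inch '[{"x":0,"y":0.8,"z":-0.5,"yaw":0},{"x":0,"y":1,"z":0,"yaw":0},{"x":0,"y":1,"z":0,"yaw":0},{"x":0,"y":1,"z":0,"yaw":0},{"x":0,"y":0.5,"z":0,"yaw":0}]'
python3 -m inch '[{"x":0,"y":0,"z":0,"yaw":0},{"x":0,"y":0,"z":0,"yaw":0},{"x":0,"y":0,"z":0,"yaw":0},{"x":0,"y":0,"z":0,"yaw":0},{"x":0,"y":0,"z":0,"yaw":0}]'
python3 - <<'E'
from h import *
p=tip();tip()
t,d=r.capture("top");i=r.camera_info("top");h=cv2.cvtColor(t,cv2.COLOR_RGB2HSV)
w,_=r.capture("wrist")
def cap(n,c,lo,hi):
    m=(h[...,0]>=lo)&(h[...,0]<=hi)&(h[...,1]>150);M=np.zeros_like(m);M[c[1]-25:c[1]+25,c[0]-25:c[0]+25]=1;v,u=np.nonzero(m&M&(d>0))
    X=np.array([world("top",(a,b),depth=d[b,a],info=i) for a,b in zip(u,v)]);print(n,len(u),np.median(X,0).round(3) if len(u) else '')
cap("orange",(308,253),4,14);cap("red",(247,202),0,6);cap("blue",(302,162),105,122)
go([.456,-.2,.3],1)
cv2.imwrite("pics/fin2.png",np.hstack([cv2.resize(p[80:360,180:380,::-1],(400,560)),cv2.resize(t[150:290,200:460,::-1],(400,560*400//800*2))]))
E
```

```text
time_s: 18.97
tcp_pos: [0.4579, -0.0682, 0.167]
eef_rot: [179.2, 0.5, 1.9]
contact_force: [-0.8, -0.3, 0.0]
gripper_width: 0.0522
time_s: 19.38
tcp_pos: [0.4549, -0.0674, 0.2593]
eef_rot: [179.1, 1.3, 1.8]
contact_force: [1.6, 0.0, -0.6]
gripper_width: 0.0741
time_s: 19.8
tcp_pos: [0.4623, -0.1762, 0.2821]
eef_rot: [179.1, 0.5, 2.2]
contact_force: [0.3, -0.4, 0.2]
gripper_width: 0.0746
time_s: 20.22
tcp_pos: [0.4618, -0.1773, 0.2816]
eef_rot: [179.1, 0.6, 2.0]
contact_force: [-0.3, 0.1, 1.0]
gripper_width: 0.0746
tip 51 (np.float64(300.7647058823529), np.float64(315.1764705882353)) [ 0.4571 -0.1465  0.1136] z range 0.1086 0.1162
tip 51 (np.float64(300.7647058823529), np.float64(315.1764705882353)) [ 0.4571 -0.1461  0.1136] z range 0.1106 0.1164
orange 284 [0.456 0.193 0.243]
red 145 [0.579 0.332 0.087]
blue 185 [0.666 0.197 0.104]
t 20.42 tcp [ 0.4619 -0.1775  0.2817] rot [179.11   0.56   1.99] F [-0.4 -0.5 -0.4] w 0.0744
units xyz [-0.27  0.9  -0.71] yaw 0.25
```

View pics/fin2.png

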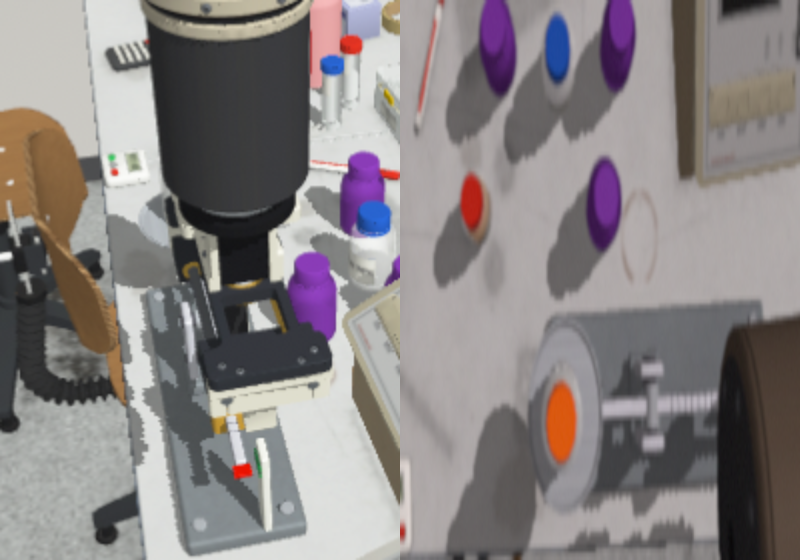

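```bash
python3 -c "
from plant import r
print(r.close_job())"
```

```text
the job is handed in; nothing more can be done
None
```

I stood the orange-capped bottle on the pan and let go of it, and the pan sank to its stop. I then slid the brass weight out by its post in three grips: about 70 mm, 16 mm, and 5 mm back. I handed the job in at about 20.4 s; it reports no verdict.

**Last checks before handing in:**
- **Bottle:** it is upright about 6 mm from the pan centre. Its cap top measures 0.243 m, against 0.245 m expected with the pan level.
- **Beam:** two successive readings gave the same tip position, so it is at rest. The tilt is about +0.018 rad by the tip's height but +0.009 rad by its pixel row. The two disagree, but both are inside ±0.035 rad.
- **Other bottles:** the blue one has not visibly moved. The red one reads 2 to 5 mm off its first measurement, which is within the measuring error, and both are standing.
- **Gripper:** it is open and clear above the beam, touching nothing.

**Disagreement:** the wrist and top cameras differed by about 5 mm on bottle positions. This stayed well within the tolerances.

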